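File the dried saucers into the leaning serving rack, one to three

ROBOT

A 6-joint arm with a two-finger parallel gripper is mounted at the origin on the work surface. World frame = base frame: x ahead of the robot, y to its left, z up, the work surface at z = 0. Lengths are in m, angles in rad, forces in N, time in s.
With the tool pointing down it reaches from about 0.25 to 0.775 m from the base axis. Payload 8.9 kg.
Tool frame: the origin (TCP) lies midway between the tips of the shut fingers; the grasp point (between the pads) lies 19 mm behind it (env.hold_point_z is the distance from the TCP to the grasp point, in m); z points along the fingers, y is the line along which they close (so a half turn about z gives the same grasp; the last joint's range is limited). The gripper opens to 85 mm and grips with 20 to 120 N. Pads are 22 mm wide; open, the fingers measure 114 mm over their backs; the gripper's body (76 mm by 85 mm) begins 54 mm behind the grasp point. The pads swing forward as they close: fully open they stand 13 mm farther back than shut.
Start: joints at [1.184, 0.291, -0.153, 1.127, 0, 1.431], TCP at [0.129, 0.509, 0.231] pointing down, gripper open.
Joint ranges: [-2.52, 2.52], [-0.91, 1.74], [-1.3, 1.37], [-1.96, 2.02], [-1.52, 1.47], [-3.14, 3.14]. Speed limits (rad/s): [2.22, 2.22, 2.79, 3.14, 3.14, 3.14].

INTERFACE

Orientations are given as a unit quaternion [w, x, y, z].
In Python, from station import sensors, optics, env gives the robot as it stands. The module is installed in compiled form; this text tells all that it offers.
- The arm moves only by the shell command python3 -m crank 'ROWS' [OPENING]. ROWS is text: rows parted by semicolons, each of 6 numbers parted by spaces: the shift along the world's x, y, z normalised to -1 to 1, where 1 is 0.04 m, then the turn, a rotation vector about the world's x, y, z normalised to -1 to 1, where 1 is 5 degrees. In form: x y z ax ay az; .... A call has exactly 5 rows; each row shifts and turns the commanded pose from where the row before left it; what a row does not reach is not made up. A row lasts 1/12 s, in which the tool goes at most 41.7 mm and 7.16 degrees, less where a joint would pass 70% of its speed; a pose out of reach is approached as far as the arm can. A call with a number of a shift or a turn outside -1 to 1 is refused whole. A call with a gripper value outside its range is refused whole. OPENING is the finger opening in mm, from 0 to 85.4, set as the call begins (- or left out, the last holds). The fingers move at their own pace and stop on an object; the grip force is fixed at half the most. Time passes only in rows, so rows that do not move let the fingers close, or fill a call up. It gives the time, the measured TCP pose, the force, the opening and the grip force at its end, in the units of the state.
- sensors.get_state(): the state, without advancing time (a new reading comes with each control period).
- optics.snapshot(name): name is "side" or "top" or "wrist"; returns the picture (400x640x3 uint8, red, green, blue); there is no depth.
- optics.camera_params(name): a dict with "camera_matrix" (3x3 intrinsics, pixels), "camera_from_world" (4x4, takes a point from world to camera coordinates). Camera axes: x right, y up, looking along -z (the intrinsics and any distortion apply to the point x, -y, -z); pixel columns grow to the right and rows downward; lengths in m; the calibration is good to about 2 mm. A picture is of the moment at which its call begins: read the wrist's pose just before it. camera_params takes no time and is no camera call; for the wrist camera it gives the pose at the moment of the call.
- env.sign_off(): hands the job in; it is judged then, once.
Trained networks look in the newest picture that a camera, given by its name, has taken for a name from the list of things; names that differ only in an ending like _2 or _b are one class to them, and where a whole thing is asked for, a point or a joint stands for the part that bears it (a point fixed in the world has none). Each returns a list of dicts, best first, with "confidence" (0 to 1); they miss things now and then, are a little off and sometimes report something else, mostly with a low value. They report only what shows in the picture. A call takes as long as a camera call. They do not tell look-alikes from the thing itself.
- optics.search_frame(camera, target): "location" ([x, y, z] in m, in world coordinates, good to about 4 mm: the middle of the surface that is visible of it).
- optics.cut_out(camera, target): "region" (400x640 bool, what is visible of it).
The state is a dict: "time": time; "q": joint angles; "qvel": joint speeds; "tau": joint torques, N m; "position": TCP position; "tool_rot": TCP orientation; "ft_force": force on the tool from outside, world axes, zero at the start; "torque": the same for the moment, N m; "gripper_width": opening from 0.0 (shut) to 1.0 (fully open); "finger_force": force on a finger pad.
Only numpy, scipy, OpenCV 4.12 (cv2) and the standard library are available. Lean on these libraries where they do the work, as an engineer would, in place of code of your own. Each camera call takes 0.05 s, during which the arm holds its last target. There are 200 camera calls.

TASK

Move the three square saucers from the drying rack to the leaning serving rack and slide each fully home in its own pocket, filling them in this order: first the white one into the pocket with one dot, then the blue one into the pocket with two dots, last the yellow one into the pocket with three dots. Let go of each saucer before fetching the next, never lay or drop one flat, and leave the cup, moka pot, ashtray, tub and milk jug where they are.

Things in the scene. Friction and masses are not known exactly. Their poses are not given: they have to be found in the camera images.
- saucer_white: square white glazed saucer: a flat slab 100 x 100 x 9 mm, a round cup ring on each face, about 200 g, both faces alike; starts on edge in the drying rack. Origin: middle of its lower edge; z up in the slab's plane (top edge at 100 mm), x along its width (+-50 mm), y through its thickness (+-4.5 mm).
- saucer_blue: square blue glazed saucer: a flat slab 100 x 100 x 9 mm, a round cup ring on each face, about 200 g, both faces alike; starts on edge in the drying rack. Origin: middle of its lower edge; z up in the slab's plane (top edge at 100 mm), x along its width (+-50 mm), y through its thickness (+-4.5 mm).
- saucer_yellow: square yellow glazed saucer: a flat slab 100 x 100 x 9 mm, a round cup ring on each face, about 200 g, both faces alike; starts on edge in the drying rack. Origin: middle of its lower edge; z up in the slab's plane (top edge at 100 mm), x along its width (+-50 mm), y through its thickness (+-4.5 mm).
- pocket1: pocket with one white dot, the rightmost (-y) of three. Origin: centre of its floor (a seated saucer's lower edge comes here); z points out of the mouth, leaning 30 degrees from vertical to the rack's +y (away from the drying rack); x along the slot, y across. Clear space 12 mm in y by 108 mm in x. Walls: +y side 52 mm high along z, -y side 40, each plus a 10 mm flared lip; end cheeks 40. 
- pocket2: pocket with two white dots, the middle of three. Origin: centre of its floor (a seated saucer's lower edge comes here); z points out of the mouth, leaning 30 degrees from vertical to the rack's +y (away from the drying rack); x along the slot, y across. Clear space 12 mm in y by 108 mm in x. Walls: +y side 52 mm high along z, -y side 40, each plus a 10 mm flared lip; end cheeks 40. 
- pocket3: pocket with three white dots, the leftmost (+y) of three. Origin: centre of its floor (a seated saucer's lower edge comes here); z points out of the mouth, leaning 30 degrees from vertical to the rack's +y (away from the drying rack); x along the slot, y across. Clear space 12 mm in y by 108 mm in x. Walls: +y side 52 mm high along z, -y side 40, each plus a 10 mm flared lip; end cheeks 40. 
- rack: serving rack, fixed: dark wooden board 190 (x) x 240 (y) x 12 mm with three parallel leaning steel pockets, floors at y = -74, -12, +50 mm and 24 mm above the counter; one, two, three white dots on the board at both ends of each pocket. Origin: centre of its underside, on the counter; z up
- drainer: drying rack, fixed: pale wooden board 140 (x) x 240 (y) x 12 mm, three upright places at y = -75, 0, +75 mm between dowels 35 mm high, 13 mm apart (20 mm dowels at the ends); the saucers stand in it in any order, up to a few degrees off upright, lower edges on the board. Origin: centre of its underside; z up
- cup: white espresso cup with a handle, 60 mm wide, 55 mm high, between the racks; origin at the centre of its foot; loose, to be left alone
- moka: polished aluminium moka pot, 182 mm high, about 95 mm wide plus handle; origin at the centre of its foot; loose, to be left alone
- ashtray: square glass ashtray 110 x 110 x 34 mm holding two spoons; origin under its centre; loose, to be left alone
- tub: white plastic tub with flip-top lid, 84 x 84 x 89 mm; origin under its centre; loose, to be left alone
- jug: steel milk jug 80 mm wide, 100 mm high, with handle; origin under its centre; loose, to be left alone
There are look-alikes about, which are no part of the job. What is shaped like the saucer_yellow but green is not meant.

How it is judged:
On the way, in this order (a step that is already met when the one before it is completed fails the run):
1. the white saucer is home in the one-dot pocket and released, the blue and yellow ones still away from the serving rack (x of saucer_white in the frame of pocket1 between -0.008 and 0.008 m and y of saucer_white in the frame of pocket1 between -0.005 and 0.005 m and z of saucer_white in the frame of pocket1 between -0.004 and 0.006 m and angle between the z axis of saucer_white and the z axis of pocket1, either way round below 0.12 rad and angle between saucer_white's own z axis and vertical below 1 rad and contact force between the fingers and saucer_white below 0.3 N and linear speed of saucer_white below 0.03 m/s and distance between each of saucer_blue, saucer_yellow and pocket2 above 0.15 m), for 0.2 s.
2. then the blue saucer is home in the two-dot pocket and released, the white one still home, the yellow one still away from the serving rack (x of saucer_white in the frame of pocket1 between -0.008 and 0.008 m and y of saucer_white in the frame of pocket1 between -0.005 and 0.005 m and z of saucer_white in the frame of pocket1 between -0.004 and 0.006 m and angle between the z axis of saucer_white and the z axis of pocket1, either way round below 0.12 rad and angle between each of saucer_white, saucer_blue's own z axis and vertical below 1 rad and contact force between the fingers and saucer_white below 0.3 N and linear speed of each of saucer_white, saucer_blue below 0.03 m/s and x of saucer_blue in the frame of pocket2 between -0.008 and 0.008 m and y of saucer_blue in the frame of pocket2 between -0.005 and 0.005 m and z of saucer_blue in the frame of pocket2 between -0.004 and 0.006 m and angle between the z axis of saucer_blue and the z axis of pocket2, either way round below 0.12 rad and contact force between the fingers and saucer_blue below 0.3 N and distance between saucer_yellow and pocket2 above 0.15 m), for 0.2 s.
At the end, for the whole second after the job is handed in: White, blue and yellow saucers stand in the pockets with one, two and three dots: lower edge on the pocket floor (within 6 mm), centred within 8 mm along and 5 mm across the slot, in line with its lean within 0.12 rad, released and at rest (x of saucer_white in the frame of pocket1 between -0.008 and 0.008 m and y of saucer_white in the frame of pocket1 between -0.005 and 0.005 m and z of saucer_white in the frame of pocket1 between -0.004 and 0.006 m and angle between the z axis of saucer_white and the z axis of pocket1, either way round below 0.12 rad and angle between each of saucer_white, saucer_blue, saucer_yellow's own z axis and vertical below 1 rad and contact force between the fingers and saucer_white below 0.3 N and linear speed of each of saucer_white, saucer_blue, saucer_yellow below 0.03 m/s and x of saucer_blue in the frame of pocket2 between -0.008 and 0.008 m and y of saucer_blue in the frame of pocket2 between -0.005 and 0.005 m and z of saucer_blue in the frame of pocket2 between -0.004 and 0.006 m and angle between the z axis of saucer_blue and the z axis of pocket2, either way round below 0.12 rad and contact force between the fingers and saucer_blue below 0.3 N and x of saucer_yellow in the frame of pocket3 between -0.008 and 0.008 m and y of saucer_yellow in the frame of pocket3 between -0.005 and 0.005 m and z of saucer_yellow in the frame of pocket3 between -0.004 and 0.006 m and angle between the z axis of saucer_yellow and the z axis of pocket3, either way round below 0.12 rad and contact force between the fingers and saucer_yellow below 0.3 N); the robot touches nothing.
It fails at once if a saucer is laid or dropped flat (its face within about 20 degrees of level) (angle between any of saucer_white, saucer_blue, saucer_yellow's own z axis and vertical above 1.22 rad).
It fails at once if the cup, moka pot, ashtray, tub or milk jug is shifted by more than 25 mm or tipped over (distance of any of cup, moka, ashtray, tub, jug from where it was at the start of the episode above 0.025 m or angle between any of cup, moka, ashtray, tub, jug's own z axis and vertical above 0.5 rad).
It also fails if it takes over 72 s, if anything falls off the work surface, if the arm or the gripper's body presses on something with over 40 N, if the wrist force passes 120 N, or if a joint passes its speed limit or range.

## Working session

There is one attempt and no reset: what is moved stays moved. The work goes in short steps, Python scripts to look and compute and a shell command to move; the robot and the scene stay as the last step left them, time stands still between calls to the robot, and variables do not carry over. Pictures are saved under pics/ and viewed, at most 13 in all, crops included, and the job is handed in when it is done.

```bash
mkdir -p pics
python3 - <<'E'
from station import sensors, optics, env
import cv2,numpy as np
s=sensors.get_state();print(s['time'],s['position'],s['tool_rot'],s['gripper_width'],env.hold_point_z)
for c in ['top','side']:
    im=optics.snapshot(c);cv2.imwrite(f'pics/{c}0.png',im[:,:,::-1])
    p=optics.camera_params(c);print(c,np.round(p['camera_matrix'],1).tolist(),np.round(p['camera_from_world'],3).tolist())
    for t in ['saucer_white','saucer_blue','saucer_yellow','rack','drainer','cup','pocket1','pocket2','pocket3','moka','jug','tub','ashtray']:
        print(c,t,[(np.round(d['location'],3).tolist(),round(d['confidence'],2)) for d in optics.search_frame(c,t)][:3])
print(sensors.get_state()['time'])
E
```

```text
0.0 [0.12859697 0.50854997 0.2307298 ] [-1.65508892e-04  1.23576309e-01  9.92334849e-01 -6.44888383e-04] 1.0004865060784711 0.0187
top [[446.7, 0.0, 313.8], [0.0, 446.7, 199.7], [0.0, 0.0, 1.0]] [[-0.02, -1.0, -0.009, 0.065], [0.994, -0.021, 0.104, -0.531], [-0.104, -0.007, 0.995, -1.584], [0.0, 0.0, 0.0, 1.0]]
top saucer_white [([0.526, -0.144, 0.11], 0.51)]
top saucer_blue [([0.517, -0.221, 0.098], 0.59)]
top saucer_yellow [([0.493, -0.291, 0.092], 0.68), ([0.503, -0.445, 0.07], 0.67), ([0.325, -0.316, 0.077], 0.5)]
top rack [([0.49, 0.158, 0.022], 0.94)]
top drainer [([0.508, -0.211, 0.011], 0.69)]
top cup [([0.458, -0.038, 0.005], 0.82), ([0.479, 0.227, 0.057], 0.32)]
top pocket1 [([0.491, 0.164, 0.051], 0.95), ([0.507, 0.109, 0.054], 0.82), ([0.476, 0.227, 0.057], 0.55)]
top pocket2 [([0.491, 0.164, 0.051], 0.95), ([0.507, 0.109, 0.054], 0.82), ([0.476, 0.227, 0.057], 0.55)]
top pocket3 [([0.491, 0.164, 0.051], 0.95), ([0.507, 0.109, 0.054], 0.82), ([0.476, 0.227, 0.057], 0.55)]
top moka [([0.751, -0.032, 0.155], 0.64)]
top jug [([0.602, 0.501, 0.05], 0.95)]
top tub [([0.41, 0.5
[... 374 characters left out ...]

side saucer_yellow [([0.492, -0.45, 0.075], 0.83), ([0.324, -0.313, 0.058], 0.66), ([0.749, -0.014, 0.104], 0.36)]
side rack [([0.48, 0.213, 0.008], 0.88)]
side drainer []
side cup [([0.455, -0.019, 0.038], 0.92)]
side pocket1 [([0.475, 0.229, 0.06], 0.89), ([0.488, 0.166, 0.062], 0.85), ([0.507, 0.11, 0.065], 0.61)]
side pocket2 [([0.475, 0.229, 0.06], 0.89), ([0.488, 0.166, 0.062], 0.85), ([0.507, 0.11, 0.065], 0.61)]
side pocket3 [([0.475, 0.229, 0.06], 0.89), ([0.488, 0.166, 0.062], 0.85), ([0.507, 0.11, 0.065], 0.61)]
side moka [([0.75, -0.012, 0.106], 0.69)]
side jug [([0.591, 0.509, 0.061], 0.75)]
side tub [([0.417, 0.538, 0.086], 0.6)]
side ashtray [([0.77, 0.122, 0.025], 0.83)]
1.4
```

View pics/top0.png

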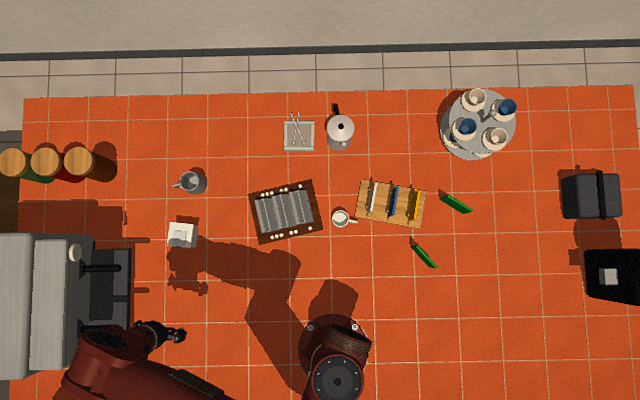

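View pics/side0.png

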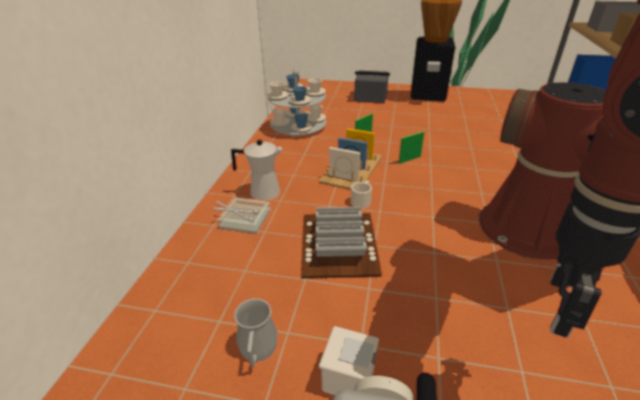

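The top view shows the rack at about (286,211) with the drainer at (392,203). In the drainer stand white (373,195), blue (393,200) and yellow (414,205). The green look-alikes are at (455,203) and (423,253). The side view agrees, with the cup between the racks. Next I'll move above the rack for a closer wrist view.

```bash
R='0.6 -0.6 0.25 0 0 0'
python3 -m crank '0.6 -0.6 0.25 0 0 0;0.6 -0.6 0.25 0 0 0;0.6 -0.6 0.25 0 0 0;0.6 -0.6 0.25 0 0 0;0.6 -0.6 0.25 0 0 0' 45
python3 -m crank '0.6 -0.6 0.25 0 0 0;0.6 -0.6 0.25 0 0 0;0.6 -0.6 0.25 0 0 0;0.6 -0.6 0.25 0 0 0;0.6 -0.6 0.25 0 0 0'
python3 -m crank '0.6 -0.6 0.25 0 0 0;0.6 -0.6 0.25 0 0 0;0.6 -0.6 0.25 0 0 0;0 0 0 0 0 0;0 0 0 0 0 0'
cat > h.py <<'E'
from station import sensors, optics, env
import cv2,numpy as np
from scipy.spatial.transform import Rotation as R
def rot(s=None):
    s=s or sensors.get_state();return R.from_quat(np.roll(s['tool_rot'],-1))
def shot(c,name):
    p=optics.camera_params(c);im=optics.snapshot(c);cv2.imwrite(f'pics/{name}.png',im[:,:,::-1])
    np.savez(f'{name}.npz',im=im,K=p['camera_matrix'],T=p['camera_from_world']);return im
def load(name):
    d=np.load(f'{name}.npz');return d['im'],d['K'],d['T']
def proj(P,K,T):
    P=np.atleast_2d(P);c=P@T[:3,:3].T+T[:3,3];c=c*[1,-1,-1];u=c@K.T;return u[:,:2]/u[:,2:]
def onplane(uv,z,K,T):
    uv=np.atleast_2d(uv);d=np.c_[uv,np.ones(len(uv))]@np.linalg.inv(K).T*[1,-1,-1]
    C=-T[:3,:3].T@T[:3,3];d=d@T[:3,:3];return C+d*((z-C[2])/d[:,2])[:,None]
E
python3 - <<'E'
from h import *
s=sensors.get_state();print(s['time'],s['position'],s['q'])
shot('wrist','w1');im,K,T=load('w1');print(np.round(K,1).tolist(),np.round(-T[:3,:3].T@T[:3,3],3),np.round(T[:3,:3],3).tolist())
E
```

```text
time: 1.82
position: [0.2495, 0.3877, 0.2819]
tool_rot: [0.0, 0.123, 0.992, 0.0]
ft_force: [0.2, -0.4, 0.3]
gripper_width: 0.528
finger_force: 0.0
time: 2.23
position: [0.3697, 0.2676, 0.332]
tool_rot: [0.0, 0.124, 0.992, 0.0]
ft_force: [0.7, 0.3, 0.4]
gripper_width: 0.531
finger_force: 0.0
time: 2.65
position: [0.4419, 0.1959, 0.3614]
tool_rot: [0.0, 0.125, 0.992, 0.0]
ft_force: [-1.2, 0.2, 0.1]
gripper_width: 0.527
finger_force: 0.0
2.65 [0.44192931 0.1958514  0.36140757] [2.65717610e-01 1.72784178e-01 3.09007417e-02 1.42848249e+00
 8.16150958e-05 5.16631893e-01]
[[341.6, 0.0, 319.5], [0.0, 341.6, 199.0], [0.0, 0.0, 1.0]] [0.373 0.215 0.503] [[0.248, 0.969, 0.0], [-0.929, 0.238, -0.282], [-0.273, 0.07, 0.959]]
```

View pics/w1.png

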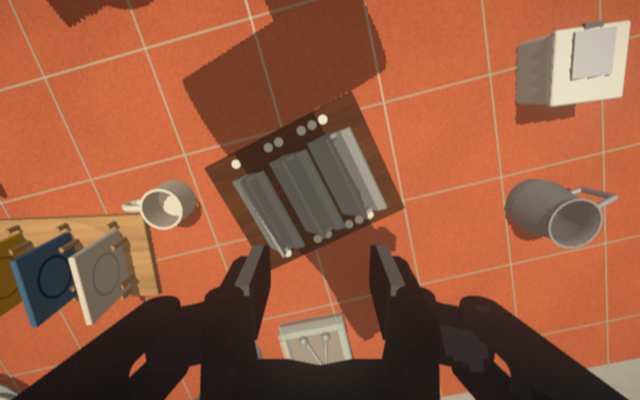

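The wrist view shows the rack clearly. Board corners are at about (205,168), (350,92) and (404,208). The single dots are at (236,163) and (287,253), so the pocket slots can be measured from here. I'll fit the rack pose from the dots and the board outline.

Run:
```python
from h import *
im,K,T=load('w1')
r=optics.cut_out('wrist','rack');print([(round(d['confidence'],2),d['region'].sum()) for d in r])
m=r[0]['region'];ys,xs=np.nonzero(m)
g=im.min(2).astype(int)
bw=((g>150)&m).astype(np.uint8)
n,l,st,c=cv2.connectedComponentsWithStats(bw)
for i in range(1,n):
    if st[i,4]>=4: print(np.round(c[i],1),st[i,4],np.round(onplane(c[i],.012,K,T)[0],4))
# outline
cn=max(cv2.findContours(m.astype(np.uint8),cv2.RETR_EXTERNAL,cv2.CHAIN_APPROX_NONE)[0],key=len)[:,0]
W=onplane(cn,.012,K,T)[:,:2]
rc=cv2.minAreaRect((W*1000).astype(np.float32));print(rc)
print(cv2.approxPolyDP(cn,6,True)[:,0].tolist())
# crop
x0,y0=190,80
cr=cv2.resize(im[y0:y0+200,x0:x0+230,::-1],None,fx=3,fy=3,interpolation=cv2.INTER_CUBIC);cr=np.ascontiguousarray(cr);cv2.drawContours(cr,[((cn-[x0,y0])*3+1)[:,None]],-1,(0,255,0),1)
cv2.imwrite('pics/w1c.png',cr)
```

```text
[(0.64, np.int64(19868))]
[322.2 118.9] 65 [0.4004 0.2118 0.012 ]
[235.6 163.7] 54 [0.4307 0.0741 0.012 ]
[369.9 214.2] 33 [0.5551 0.2472 0.012 ]
[288.1 253. ] 26 [0.5862 0.1093 0.012 ]
((493.34820556640625, 163.3053741455078), (193.14906311035156, 241.97691345214844), 12.256574630737305)
[[350, 92], [205, 167], [248, 242], [270, 248], [272, 269], [403, 207]]
```

View pics/w1c.png

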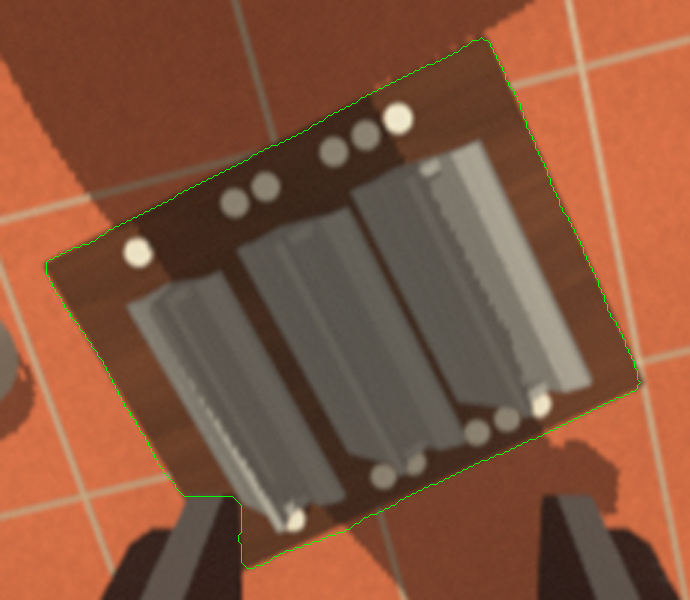

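The mask follows the board outline well. It fits 193 x 242 mm at a yaw of about 12.3°. I'll refine that with all the near-side dots and cross-check against the top camera.

Run:
```python
from h import *
from scipy.optimize import least_squares
im,K,T=load('w1')
# near-side dots from crop at 3x: seeds
seeds=np.array([[138,253],[235,202],[266,187],[334,152],[366,135],[398,118]])/3+[190,80]-.33
g=cv2.GaussianBlur(im.min(2),(0,0),1).astype(float);pts=[]
for s in seeds:
    x,y=np.round(s).astype(int);p=g[y-6:y+7,x-6:x+7];yy,xx=np.mgrid[y-6:y+7,x-6:x+7]
    w=np.clip(p-(p.max()+np.percentile(p,20))/2,0,None)*((xx-s[0])**2+(yy-s[1])**2<30);pts.append([(w*xx).sum()/w.sum(),(w*yy).sum()/w.sum()])
W=onplane(pts,.012,K,T)[:,:2];print(np.round(W,4).tolist())
f=lambda p:(np.array([[p[0]-p[3]*np.cos(p[2])-y*np.sin(p[2]),p[1]-p[3]*np.sin(p[2])+y*np.cos(p[2])] for y in [-.074,-.012-p[4]/2,-.012+p[4]/2,.05-p[4],.05,.05+p[4]]])-W).ravel()
# fix center via rect normal component
c0=np.array([.4933,.1633])
h=lambda p:np.r_[f(p),((p[:2]-c0)@[np.cos(p[2]),np.sin(p[2])])]
r=least_squares(h,[.49,.16,.21,.08,.017]);print(r.x,np.degrees(r.x[2]),np.abs(f(r.x)).max())
from station import optics
optics.snapshot('top');p=optics.camera_params('top');Kt,Tt=p['camera_matrix'],p['camera_from_world']
for t in ['rack','drainer']:
  for d in optics.cut_out('top',t)[:1]:
    cn=max(cv2.findContours(d['region'].astype(np.uint8),cv2.RETR_EXTERNAL,cv2.CHAIN_APPROX_NONE)[0],key=len)[:,0]
    print(t,d['confidence'],cv2.minAreaRect((onplane(cn,.012,Kt,Tt)[:,:2]*1000).astype(np.float32)))
```

```text
[[0.4307, 0.074], [0.4193, 0.1264], [0.4157, 0.1431], [0.4079, 0.1786], [0.4043, 0.1952], [0.4005, 0.2119]]
[0.49325699 0.16349693 0.21504173 0.08019654 0.01704069] 12.320983522446184 0.00013339347919227862
rack 0.91 ((499.2474060058594, 132.5100860595703), (191.0655517578125, 180.7787322998047), 12.39936637878418)
drainer 0.72 ((514.8162231445312, -221.97946166992188), (239.81243896484375, 140.21746826171875), 78.03751373291016)
```

The dots fit to 0.13 mm. The rack centre is (0.4933, 0.1635) at yaw 12.32°, and the drainer centre is about (0.515, -0.222) at yaw -12°. Now I'll view the saucers close up.

```bash
python3 -m crank '0.15 -0.98 -0.08 0 0 0;0.15 -0.98 -0.08 0 0 0;0.15 -0.98 -0.08 0 0 0;0.15 -0.98 -0.08 0 0 0;0.15 -0.98 -0.08 0 0 0' >/dev/null
python3 -m crank '0.15 -0.98 -0.08 0 0 0;0.15 -0.98 -0.08 0 0 0;0.15 -0.98 -0.08 0 0 0;0.15 -0.98 -0.08 0 0 0;0 0 0 0 0 0'
python3 - <<'E'
from h import *
import cv2
im=shot('wrist','w2')
for c in ['white','blue','yellow']:
    for d in optics.cut_out('wrist','saucer_'+c)[:3]:
        m=d['region'].astype(np.uint8);np.save(f'm_{c}.npy',m)
        cn=max(cv2.findContours(m,cv2.RETR_EXTERNAL,cv2.CHAIN_APPROX_NONE)[0],key=len)
        print(c,round(d['confidence'],2),cv2.approxPolyDP(cn,3,True)[:,0].tolist())
E
```

```text
time: 3.73
position: [0.4951, -0.1607, 0.3311]
tool_rot: [-0.0, 0.125, 0.992, -0.001]
ft_force: [-0.2, 0.2, -1.1]
gripper_width: 0.53
finger_force: 0.0
white 0.84 [[333, 141], [336, 236], [342, 237], [341, 164]]
white 0.35 [[223, 145], [192, 159], [207, 242], [213, 241], [233, 215], [228, 210], [231, 195], [227, 167], [221, 163], [225, 156]]
blue 0.71 [[280, 144], [263, 155], [271, 240], [278, 239], [285, 215]]
yellow 0.93 [[44, 221], [128, 246], [164, 217], [95, 194], [46, 215]]
yellow 0.76 [[224, 145], [193, 158], [206, 242], [212, 242], [233, 215], [228, 211], [231, 194], [227, 166], [221, 163]]
yellow 0.69 [[74, 10], [75, 16], [159, 72], [197, 77], [130, 27], [79, 8]]
```

View pics/w2.png

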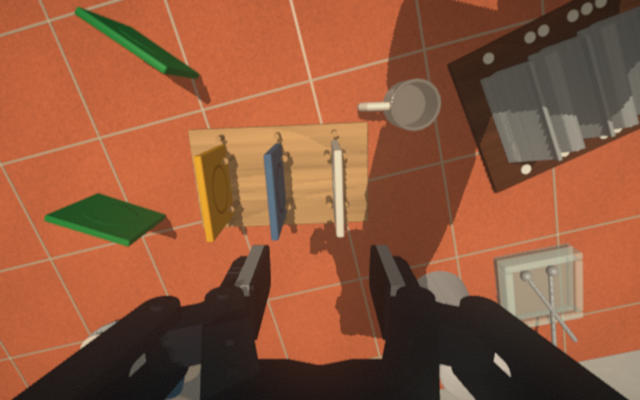

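White stands at about (337,190), blue at (274,195) and yellow at (212,195). The two green look-alikes are at the left, and yellow leans visibly. I'll fit slab poses to the masks.

```bash
cat > fit.py <<'E'
from h import *
from scipy.optimize import minimize
C=np.array([[x,y,z] for x in(-.05,.05) for y in(-.0045,.0045) for z in(0,.1)])
def pose(p):
    x,y,yaw,lean=p
    Rm=R.from_euler('ZX',[yaw,lean]);o=np.array([x,y,.012+.0045*abs(np.sin(lean))]);return Rm,o
def fit(m,K,T,p0):
    S=4;M=cv2.resize(m.astype(np.uint8),None,fx=S,fy=S,interpolation=cv2.INTER_LINEAR)
    def cost(q):
        Rm,o=pose(np.array(p0)+np.array(q)*[.01,.01,.05,.05]);uv=proj(Rm.apply(C)+o,K,T)
        h=cv2.convexHull(((uv+.5)*S-.5).astype(np.float32));I=np.zeros_like(M);cv2.fillConvexPoly(I,np.round(h*16).astype(np.int32),1,shift=4)
        return 1-(I&M).sum()/((I|M).sum())
    b=min((minimize(cost,s,method='Nelder-Mead',options=dict(initial_simplex=np.array(s)+np.r_[np.zeros((1,4)),np.eye(4)*.6])) for s in ([0,0,0,0],[.3,-.3,0,1],[-.3,.3,0,-1])),key=lambda r:r.fun)
    return np.array(p0)+b.x*[.01,.01,.05,.05],b.fun
E
python3 - <<'E'
from fit import *
im,K,T=load('w2');yaw=np.radians(-12)
for c,ctr in [('white',(.5304,-.1487)),('blue',(.5148,-.222)),('yellow',(.4992,-.2953))]:
    px=proj([*ctr,.08],K,T)[0]
    d=min(optics.cut_out('wrist','saucer_'+c),key=lambda d:np.hypot(*(np.argwhere(d['region']).mean(0)[::-1]-px)))
    p,f=fit(d['region'],K,T,[*ctr,yaw,0]);Rm,o=pose(p)
    print(c,round(f,3),np.round(p[:2],4),np.round(np.degrees(p[2:]),1),'top',np.round(Rm.apply([0,0,.1])+o,4),'grasp80',np.round(Rm.apply([0,0,.08])+o,4))
E
```

```text
white 0.113 [ 0.5312 -0.1469] [-11.5   1. ] top [ 0.5309 -0.1486  0.1121] grasp80 [ 0.531  -0.1482  0.0921]
blue 0.064 [ 0.5162 -0.2219] [-12.3  -0.6] top [ 0.5164 -0.2209  0.112 ] grasp80 [ 0.5164 -0.2211  0.092 ]
yellow 0.048 [ 0.4992 -0.2953] [-11.8  -1.2] top [ 0.4997 -0.2932  0.1121] grasp80 [ 0.4996 -0.2936  0.0921]
```

```bash
python3 -m crank '0.16 0.06 -0.96 0 0 0.1;0.16 0.06 -0.96 0 0 0.1;0.16 0.06 -0.96 0 0 0.1;0.16 0.06 -0.96 0 0 0.1;0.16 0.06 -0.96 0 0 0.1' 40
python3 -m crank '0.1 0.02 -0.6 0 0 0;0 0 -0.5 0 0 0;0 0 -0.38 0 0 0;0 0 0 0 0 0;0 0 0 0 0 0'
python3 -m crank '0 0 0 0 0 0;0 0 0 0 0 0;0 0 0 0 0 0;0 0 0 0 0 0;0 0 0 0 0 0' 0
```

```text
time: 4.5
position: [0.5271, -0.1425, 0.1394]
tool_rot: [0.001, 0.101, 0.995, -0.0]
ft_force: [0.6, -0.7, -0.5]
gripper_width: 0.471
finger_force: 0.0
time: 4.92
position: [0.5305, -0.1421, 0.0813]
tool_rot: [-0.001, 0.101, 0.995, 0.0]
ft_force: [0.3, 0.1, -0.4]
gripper_width: 0.469
finger_force: 0.0
time: 5.33
position: [0.5314, -0.1453, 0.0828]
tool_rot: [0.001, 0.102, 0.995, -0.002]
ft_force: [-3.3, -7.3, 4.0]
gripper_width: 0.094
finger_force: 58.5
```

White is gripped at 58 N. I'll lift it, carry it over and tilt it.

```bash
python3 -m crank '0 0 0.4 0 0 0;0 0 0.8 0 0 0;0 0 0.9 0 0 0;0 0 0.9 0 0 0;0 0 0.9 0 0 0'
python3 -m crank '-0.12 0.9 0 0 0 0.96;-0.12 0.9 0 0 0 0.96;-0.12 0.9 0 0 0 0.96;-0.12 0.9 0 0 0 0.96;-0.12 0.9 0 0 0 0.96'
python3 -m crank '-0.12 0.9 0 -0.977 -0.213 0;-0.12 0.9 0 -0.977 -0.213 0;-0.12 0.9 0 -0.977 -0.213 0;-0.12 0.9 0 -0.977 -0.213 0;-0.12 0.9 0 -0.977 -0.213 0'
python3 -m crank '0 0 0 -0.977 -0.213 0;0 0 0 0 0 0;0 0 0 0 0 0;0 0 0 0 0 0;0 0 0 0 0 0'
cat > tgt.py <<'E'
import sys
from h import *
yaw=np.radians(12.32);ex=np.array([np.cos(yaw),np.sin(yaw),0]);ey=np.array([-np.sin(yaw),np.cos(yaw),0])
c=np.array([.4933,.1635,.024]);pz=ey*.5+np.array([0,0,.8660]);py=np.cross(pz,ex)
F={1:c-.074*ey,2:c-.012*ey,3:c+.05*ey}
def report(k,L,s):   # L: TCP height above lower edge; s: wanted height of lower edge above floor
    st=sensors.get_state();Rt=rot(st);M=Rt.as_matrix();tgt=F[k]+pz*(L+s);d=tgt-st['position']
    yt=py if M[:,1]@py>0 else -py;W=np.c_[np.cross(yt,-pz),yt,-pz]
    rv=np.degrees((R.from_matrix(W)*Rt.inv()).as_rotvec())/5
    e=st['position']-F[k]-pz*L
    print('t',st['time'],'edge rel pocket x,y,z mm',np.round([e@ex*1e3,e@py*1e3,e@pz*1e3],1),'rows xyz',np.round(d/.04,2),'turn',np.round(rv,2),'F',np.round(st['ft_force'],1),'w',round(st['gripper_width'],3),st['finger_force'])
if __name__=='__main__': report(int(sys.argv[1]),float(sys.argv[2]),float(sys.argv[3]))
E
python3 tgt.py 1 .0705 .07
python3 - <<'E'
from h import *
shot('side','s1');shot('wrist','w3')
E
```

```text
time: 5.75
position: [0.5304, -0.1429, 0.2398]
tool_rot: [0.0, 0.102, 0.995, -0.0]
ft_force: [1.2, -0.6, -1.7]
gripper_width: 0.092
finger_force: 59.2
time: 6.17
position: [0.5063, 0.0384, 0.2382]
tool_rot: [0.001, -0.109, 0.994, -0.0]
ft_force: [0.8, 0.2, -1.6]
gripper_width: 0.097
finger_force: 59.3
time: 6.58
position: [0.4826, 0.2191, 0.2392]
tool_rot: [0.026, -0.104, 0.97, -0.216]
ft_force: [2.4, 0.4, -1.2]
gripper_width: 0.094
finger_force: 59.4
time: 7.0
position: [0.4832, 0.2157, 0.2382]
tool_rot: [0.028, -0.102, 0.961, -0.256]
ft_force: [0.3, -0.2, -1.5]
gripper_width: 0.09
finger_force: 59.5
t 7.0 edge rel pocket x,y,z mm [  1.3   3.  178.5] rows xyz [ 0.27 -1.4  -2.31] turn [-0.02  0.01  0.03] F [ 0.3 -0.2 -1.5] w 0.09 59.54869329929352
```

View pics/w3.png

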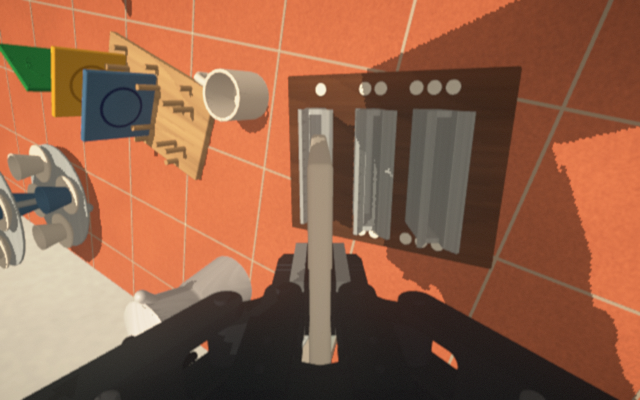

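The wrist view shows the white saucer gripped and edge-on at (320,250), in line with the one-dot pocket at (317,160). Going down along the lean.

```bash
python3 -m crank '0.09 -0.47 -0.77 0 0 0;0.09 -0.47 -0.77 0 0 0;0.09 -0.47 -0.77 0 0 0;0 0 0 0 0 0;0 0 0 0 0 0' >/dev/null
python3 tgt.py 1 .0705 .03
python3 - <<'E'
from h import *
im=shot('wrist','w4');cv2.imwrite('pics/w4c.png',cv2.resize(im[60:380,200:460,::-1],None,fx=1.8,fy=1.8))
E
```

```text
t 7.5167 edge rel pocket x,y,z mm [-1.6 -0.4 68.4] rows xyz [ 0.14 -0.45 -0.84] turn [ 0.01 -0.02  0.04] F [-0.1  0.4 -1.1] w 0.091 59.579490423202515
```

View pics/w4c.png

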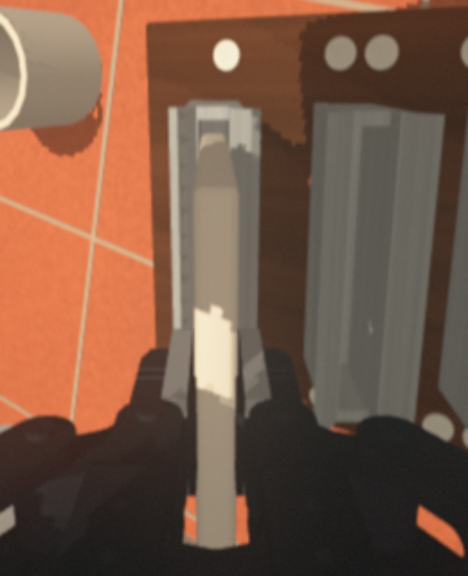

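The lower edge at (213,140) in the crop sits centred over the pocket mouth. Inserting.

```bash
python3 -m crank '0.05 -0.15 -0.28 0 0 0;0.05 -0.15 -0.28 0 0 0;0.04 -0.15 -0.28 0 0 0;0 0 0 0 0 0;0 0 0 0 0 0' >/dev/null
python3 tgt.py 1 .0705 .0
python3 -m crank '0.03 -0.12 -0.21 0 0 0;0.03 -0.12 -0.21 0 0 0;0.02 -0.12 -0.21 0 0 0;0 0 0 0 0 0;0 0 0 0 0 0' >/dev/null
python3 tgt.py 1 .0705 .0
```

```text
t 7.9833 edge rel pocket x,y,z mm [ 2.   0.8 32.4] rows xyz [ 0.04 -0.42 -0.69] turn [0.   0.02 0.01] F [ 1.2 -3.9 -0.3] w 0.095 60.03862380981445
t 8.4 edge rel pocket x,y,z mm [2.1 0.5 3.1] rows xyz [-0.04 -0.06 -0.06] turn [0.01 0.02 0.01] F [ 0.7 -5.5 -1.5] w 0.09 60.18780291080475
```

Slid in with little resistance. A little further to the floor, then release and back off along the lean.

```bash
python3 -m crank '0.01 -0.04 -0.06 0 0 0;0.01 -0.03 -0.06 0 0 0;0 0 0 0 0 0;0 0 0 0 0 0;0 0 0 0 0 0' >/dev/null
python3 tgt.py 1 .0705 .0
python3 -m crank '0 0 0 0 0 0;0 0 0 0 0 0;0 0 0 0 0 0;0 0 0 0 0 0;0 0 0 0 0 0' 25 | tail -2
python3 tgt.py 1 .0705 .07
python3 -m crank '-0.04 0.18 0.32 0 0 0;-0.05 0.24 0.43 0 0 0;-0.08 0.37 0.65 0 0 0;-0.08 0.37 0.65 0 0 0;0 0 0 0 0 0' | head -3
python3 - <<'E'
from h import *
im=shot('wrist','w5');cv2.imwrite('pics/w5c.png',cv2.resize(im[40:400,180:560,::-1],None,fx=1.5,fy=1.5))
E
```

```text
t 8.8167 edge rel pocket x,y,z mm [ 2.7  0.5 -0.6] rows xyz [-0.07 -0.02  0.02] turn [-0.    0.04 -0.01] F [-8.2  3.9 24.3] w 0.092 64.27401423454285
gripper_width: 0.292
finger_force: 0.0
t 9.2333 edge rel pocket x,y,z mm [ 1.6  1.6 -3.5] rows xyz [-0.23  0.86  1.61] turn [-0. -0.  0.] F [ 0.3 -0.4  0.2] w 0.292 0.0
time: 9.65
position: [0.495, 0.1747, 0.1674]
tool_rot: [0.031, -0.103, 0.961, -0.256]
```

View pics/w5c.png

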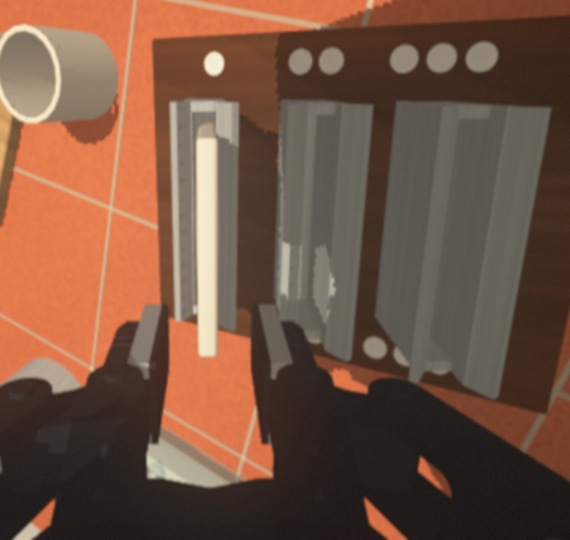

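White was released after 24 N of floor contact, with its edge within about 1 mm of the floor. The picture shows it standing in the one-dot pocket at (207,245). Next is blue.

```bash
python3 -m crank '0.05 -0.6 0.5 0.977 0.213 0;0.05 -0.6 0.5 0.977 0.213 0;0.05 -0.6 0.5 0.977 0.213 0;0.05 -0.6 0.5 0.977 0.213 0;0.05 -0.6 0.5 0.977 0.213 0' 40 >/dev/null
python3 -m crank '0.05 -0.98 0 0.977 0.213 0;0.05 -0.98 0 0 0 -0.98;0.05 -0.98 0 0 0 -0.98;0.05 -0.98 0 0 0 -0.98;0.05 -0.98 0 0 0 -0.98' >/dev/null
python3 -m crank '0.05 -0.98 -0.7 0 0 -0.98;0.02 -0.98 -0.9 0 0 0;0 0 -0.7 0 0 0;0 0 0 0 0 0;0 0 0 0 0 0' >/dev/null
cat > g.py <<'E'
import sys
from h import *
x,y,yaw=map(float,sys.argv[1:4]);st=sensors.get_state();Rt=rot(st);M=Rt.as_matrix()
a=np.radians(yaw);n=np.array([-np.sin(a),np.cos(a),0]);n=n if M[:,1]@n>0 else -n;z=np.array([0,0,-1.])
W=np.c_[np.cross(n,z),n,z];print('t',st['time'],st['position'].round(4) if hasattr(st['position'],'round') else st['position'],'rows',np.round((np.array([x,y,.0805])-st['position'])/.04,2),'turn',np.round(np.degrees((R.from_matrix(W)*Rt.inv()).as_rotvec())/5,2),'q',np.round(st['q'],2))
E
python3 g.py .5164 -.2211 -12.3
```

```text
t 10.95 [ 0.5139 -0.2073  0.1814] rows [ 0.06 -0.35 -2.52] turn [-0.   -0.05 -0.01] q [-0.51  0.38 -0.16  1.04 -0.   -0.3 ]
```

```bash
python3 -m crank '0.06 -0.3 0 0 -0.05 0;0 0 -0.8 0 0 0;0 0 -0.8 0 0 0;0 0 -0.6 0 0 0;0 0 -0.32 0 0 0' >/dev/null
python3 -m crank '0 0 0 0 0 0;0 0 0 0 0 0;0 0 0 0 0 0;0 0 0 0 0 0;0 0 0 0 0 0'
python3 -m crank '0 0 0 0 0 0;0 0 0 0 0 0;0 0 0 0 0 0;0 0 0 0 0 0;0 0 0 0 0 0' 0
python3 g.py .5164 -.2211 -12.3
```

```text
time: 11.78
position: [0.5189, -0.2203, 0.0836]
tool_rot: [0.003, 0.106, 0.994, -0.001]
ft_force: [-0.5, -0.5, 0.6]
gripper_width: 0.468
finger_force: 0.0
time: 12.2
position: [0.5181, -0.2203, 0.0826]
tool_rot: [0.002, 0.106, 0.994, -0.001]
ft_force: [-1.6, -1.9, 6.1]
gripper_width: 0.093
finger_force: 60.2
t 12.2 [ 0.5181 -0.2203  0.0826] rows [-0.04 -0.02 -0.05] turn [ 0.04  0.05 -0.02] q [-0.53  0.48 -0.28  0.8  -0.   -0.32]
```

```bash
python3 -m crank '0 0 0.4 0 0 0;0 0 0.8 0 0 0;0 0 0.9 0 0 0;0 0 0.95 0 0 0;0 0 0.95 0 0 0' >/dev/null
python3 -m crank '-0.1 0.95 0 0 0 0.98;-0.1 0.95 0 0 0 0.98;-0.1 0.95 0 0 0 0.98;-0.1 0.95 0 0 0 0.98;-0.1 0.95 0 0 0 0.98' >/dev/null
python3 -m crank '-0.1 0.95 0 -0.977 -0.213 0;-0.1 0.95 0 -0.977 -0.213 0;-0.1 0.95 0 -0.977 -0.213 0;-0.1 0.95 0 -0.977 -0.213 0;-0.1 0.95 0 -0.977 -0.213 0' >/dev/null
python3 -m crank '-0.1 0.95 0 -0.977 -0.213 0;-0.1 0.95 0 0 0 0;-0.1 0.95 0 0 0 0;0 0 0 0 0 0;0 0 0 0 0 0' >/dev/null
python3 tgt.py 2 .0706 .07
```

```text
t 13.8667 edge rel pocket x,y,z mm [ -3.9  -0.5 179. ] rows xyz [ 0.38 -1.3  -2.37] turn [-0.09 -0.02 -0.05] F [-0.5 -0.8 -3.1] w 0.097 59.786739349365234
```

```bash
python3 -m crank '0.14 -0.43 -0.79 -0.05 0 -0.03;0.14 -0.43 -0.79 0 0 0;0.14 -0.43 -0.79 0 0 0;0 0 0 0 0 0;0 0 0 0 0 0' >/dev/null
python3 tgt.py 2 .0706 .03
python3 - <<'E'
from h import *
im=shot('wrist','w6');cv2.imwrite('pics/w6c.png',cv2.resize(im[60:380,180:480,::-1],None,fx=1.8,fy=1.8))
E
```

```text
t 14.2833 edge rel pocket x,y,z mm [ 0.2 -4.  68.1] rows xyz [ 0.08 -0.38 -0.88] turn [-0.02 -0.03  0.05] F [-0.2  0.8 -0.9] w 0.093 59.88140165805817
```

View pics/w6c.png

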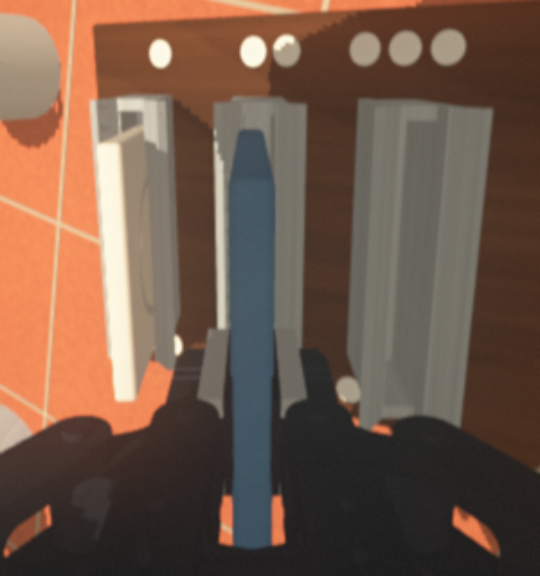

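Blue's lower edge at (252,130) is over the two-dot pocket, slightly to the -y side. White is seated at (125,260). I'll shift 4 mm and insert.

```bash
python3 -m crank '0 0.09 -0.05 0 0 0;0 0 0 0 0 0.04;0.04 -0.15 -0.27 0 0 0;0.04 -0.15 -0.27 0 0 0;0.04 -0.15 -0.27 0 0 0' >/dev/null
python3 tgt.py 2 .0706 .0
python3 -m crank '0 0 0 0 0 0;0.03 -0.12 -0.2 0 0 0;0.03 -0.12 -0.2 0 0 0;0.03 -0.1 -0.18 0 0 0;0 0 0 0 0 0' >/dev/null
python3 tgt.py 2 .0706 .0
```

```text
t 14.75 edge rel pocket x,y,z mm [ 5.9  0.8 35.7] rows xyz [-0.05 -0.48 -0.76] turn [-0.05  0.08 -0.05] F [-31.4  18.2  55.6] w 0.09 75.97426772117615
t 15.1667 edge rel pocket x,y,z mm [3.9 0.5 5.2] rows xyz [-0.08 -0.09 -0.11] turn [-0.03  0.01 -0.02] F [-0.5 -5.  -2.7] w 0.093 67.58897423744202
```

```bash
python3 -m crank '-0.02 -0.05 -0.09 0 0 0;-0.02 -0.05 -0.06 0 0 0;0 0 0 0 0 0;0 0 0 0 0 0;0 0 0 0 0 0' >/dev/null
python3 tgt.py 2 .0706 .0
```

```text
t 15.5833 edge rel pocket x,y,z mm [ 2.3  0.5 -1.2] rows xyz [-0.06 -0.01  0.03] turn [-0.04  0.02 -0.02] F [ 3.  -6.2 -0.6] w 0.093 67.4691653251648
```

```bash
python3 -m crank '0 -0.04 -0.06 0 0 0;0 0 0 0 0 0;0 -0.03 -0.05 0 0 0;0 0 0 0 0 0;0 0 0 0 0 0' >/dev/null
python3 tgt.py 2 .0706 .0
```

```text
t 16.0 edge rel pocket x,y,z mm [ 4.5  0.5 -4.1] rows xyz [-0.12  0.02  0.1 ] turn [-0.07  0.09 -0.04] F [ 4.6  3.1 14.2] w 0.091 70.76202750205994
```

```bash
python3 -m crank '0 -0.01 -0.02 0 0 0;0 0 0 0 0 0;0 0 0 0 0 0;0 0 0 0 0 0;0 0 0 0 0 0' >/dev/null
python3 tgt.py 2 .0706 .0
python3 -m crank '0 0 0 0 0 0;0 0 0 0 0 0;0 0 0 0 0 0;0 0 0 0 0 0;0 0 0 0 0 0' 25 | tail -2
python3 tgt.py 2 .0706 .07
python3 -m crank '-0.04 0.18 0.32 0 0 0;-0.05 0.24 0.43 0 0 0;-0.08 0.37 0.65 0 0 0;-0.08 0.37 0.65 0 0 0;0 0 0 0 0 0' | head -3
python3 - <<'E'
from h import *
im=shot('wrist','w7');cv2.imwrite('pics/w7c.png',cv2.resize(im[40:400,180:560,::-1],None,fx=1.5,fy=1.5))
E
```

```text
t 16.4167 edge rel pocket x,y,z mm [ 4.6  0.5 -4.2] rows xyz [-0.12  0.02  0.1 ] turn [-0.08  0.09 -0.04] F [ 0.9  6.3 22. ] w 0.092 72.19558954238892
gripper_width: 0.294
finger_force: 0.0
t 16.8333 edge rel pocket x,y,z mm [ 0.8  1.  -7.6] rows xyz [-0.22  0.92  1.69] turn [-0.04  0.   -0.02] F [ 0.4  1.2 -0.4] w 0.294 0.0
time: 17.25
position: [0.4815, 0.233, 0.1644]
tool_rot: [0.031, -0.105, 0.961, -0.254]
```

View pics/w7c.png

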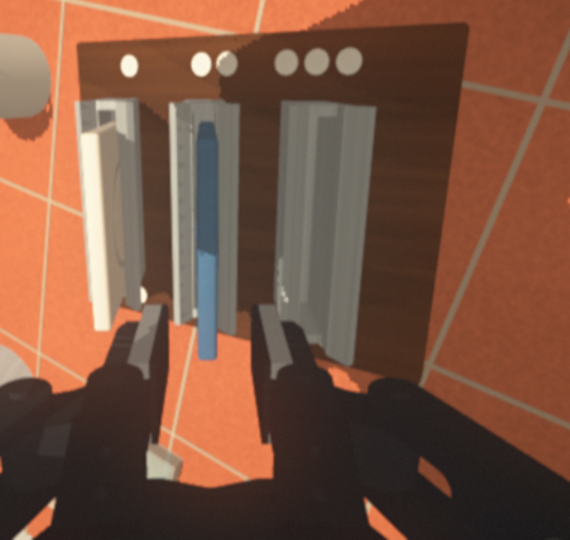

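Blue stands in the two-dot pocket at (207,240). I'll check seat and roll numerically by fitting both seated slabs.

```bash
cat > seat.py <<'E'
from fit import *
from tgt import *
def seat(name,k,cam,K,T):
    ds=optics.cut_out(cam,'saucer_'+name);px=proj(F[k]+.09*pz,K,T)[0]
    if not ds: print(name,'none');return
    m=min(ds,key=lambda d:np.hypot(*(np.argwhere(d['region']).mean(0)[::-1]-px)))['region']
    S=4;M=cv2.resize(m.astype(np.uint8),None,fx=S,fy=S,interpolation=cv2.INTER_LINEAR);B=np.c_[ex,py,pz]
    Cc=C.copy();Cc[Cc[:,2]==0,2]=.045 # only what shows above the walls
    sc=np.array([.005,.003,.005,.05,.05])
    def cost(q):
        x,y,z,r,l=q*sc;P=R.from_euler('YX',[r,l]).apply(Cc)+[x,y,z];uv=proj(P@B.T+F[k],K,T)
        h=cv2.convexHull(((uv+.5)*S-.5).astype(np.float32));I=np.zeros_like(M);cv2.fillConvexPoly(I,np.round(h*16).astype(np.int32),1,shift=4)
        return 1-(I&M).sum()/(I|M).sum()+.002*(q@q)
    b=min((minimize(cost,s,method='Nelder-Mead',options=dict(maxiter=600,initial_simplex=np.array(s)+np.r_[np.zeros((1,5)),np.eye(5)*.8])) for s in ([0,0,0,0,0.],[0,0,1,1,0.],[0,0,1,-1,0.])),key=lambda r:r.fun)
    q=b.x*sc;print(name,cam,'cost',round(b.fun,3),'xyz mm',np.round(q[:3]*1e3,1),'roll,lean rad',np.round(q[3:],3))
if __name__=='__main__':
    im=shot('wrist','ws');_,K,T=load('ws')
    for n,k in [('white',1),('blue',2),('yellow',3)][:int(sys.argv[1])]: seat(n,k,'wrist',K,T)
    shot('side','ss');_,K,T=load('ss')
    for n,k in [('white',1),('blue',2),('yellow',3)][:int(sys.argv[1])]: seat(n,k,'side',K,T)
E
python3 seat.py 2
```

```text
white wrist cost 0.042 xyz mm [ 3.6 -1.6 -5.4] roll,lean rad [ 0.007 -0.031]
blue wrist cost 0.062 xyz mm [-1.2  1.2  1.2] roll,lean rad [ 0.013 -0.006]
white side cost 0.503 xyz mm [ 2.  -3.5  0.4] roll,lean rad [-0.014 -0.06 ]
blue side cost 0.16 xyz mm [ 2.4 -1.2  4.6] roll,lean rad [-0.034 -0.051]
```

The rolls are near zero. Both views put blue 4–6 mm higher than white, so I'll press its top edge gently with closed fingers.

```bash
python3 -m crank '0 0 0 0 0 0;0 0 0 0 0 0;0 0 0 0 0 0;0 0 0 0 0 0;0 0 0 0 0 0' 0 >/dev/null
python3 tgt.py 2 .1 .008
```

```text
t 18.0167 edge rel pocket x,y,z mm [ 1.1  0.8 57.9] rows xyz [ 0.11 -0.63 -1.07] turn [-0.04  0.01 -0.02] F [-0.6  0.3  0. ] w -0.002 0.0
```

```bash
python3 -m crank '0.04 -0.21 -0.36 0 0 0;0.04 -0.21 -0.36 0 0 0;0.03 -0.21 -0.35 0 0 0;0 0 0 0 0 0;0 0 0 0 0 0' >/dev/null
python3 tgt.py 2 .1 .0
python3 -m crank '0.01 -0.05 -0.09 0 0 0;0 0 0 0 0 0;0.01 -0.05 -0.09 0 0 0;0 0 0 0 0 0;0 0 0 0 0 0' >/dev/null
python3 tgt.py 2 .1 .0
```

```text
t 18.4333 edge rel pocket x,y,z mm [-0.4 -0.1  7.9] rows xyz [ 0.03 -0.09 -0.17] turn [-0.04 -0.   -0.02] F [0.7 0.  0.9] w -0.002 0.0
t 18.85 edge rel pocket x,y,z mm [ 0.   0.2 -0.1] rows xyz [ 0. -0.  0.] turn [-0.04  0.01 -0.02] F [ 0.9 -0.6 -0.1] w 0.001 0.0
```

There was no contact with the tip at slab height 100 mm, so blue is right down on the floor. On to yellow.

```bash
python3 -m crank '-0.08 0.36 0.65 0 0 0;-0.08 0.36 0.65 0 0 0;0.05 -0.6 0.5 0.977 0.213 0;0.05 -0.6 0.5 0.977 0.213 0;0.05 -0.6 0.5 0.977 0.213 0' 40 >/dev/null
python3 -m crank '0.05 -0.6 0.5 0.977 0.213 0;0.05 -0.6 0.5 0.977 0.213 0;0.05 -0.98 0 0.977 0.213 0;0.05 -0.98 0 0 0 -0.98;0.05 -0.98 0 0 0 -0.98' >/dev/null
python3 -m crank '0.05 -0.98 0 0 0 -0.98;0.05 -0.98 0 0 0 -0.98;0.05 -0.98 0 0 0 -0.9;0 -0.98 0 0 0 0;0 -0.98 0 0 0 0' >/dev/null
python3 -m crank '0 -0.9 0 0 0 0;0 -0.6 0 0 0 0;0 0 0 0 0 0;0 0 0 0 0 0;0 0 0 0 0 0' >/dev/null
python3 g.py .4996 -.2926 -11.8
```

```text
t 20.5167 [ 0.5005 -0.2616  0.2623] rows [-0.02 -0.78 -4.55] turn [ 0.01  0.02 -0.01] q [-0.61  0.35  0.02  1.23  0.   -0.41]
```

```bash
python3 -m crank '0 -0.4 -0.8 0 0 0;0 -0.36 -0.8 0 0 0;0 0 -0.9 0 0 0;0 0 -0.7 0 0 0;0 0 0 0 0 0' >/dev/null
python3 g.py .4996 -.2926 -11.8
python3 -m crank '0 0 -0.7 0 0 0;0 0 -0.6 0 0 0;0 0 0 0 0 0;0 0 0 0 0 0;0 0 0 0 0 0' 
python3 -m crank '0 0 0 0 0 0;0 0 0 0 0 0;0 0 0 0 0 0;0 0 0 0 0 0;0 0 0 0 0 0' 0
python3 g.py .4996 -.2926 -11.8
```

```text
t 20.9333 [ 0.4979 -0.289   0.1293] rows [ 0.04 -0.09 -1.22] turn [-0.05 -0.06 -0.03] q [-0.65  0.46 -0.17  0.94  0.   -0.45]
time: 21.35
position: [0.5019, -0.2927, 0.0847]
tool_rot: [0.002, 0.102, 0.995, -0.001]
ft_force: [0.3, 0.1, 0.1]
gripper_width: 0.469
finger_force: 0.0
time: 21.77
position: [0.5016, -0.2936, 0.0839]
tool_rot: [0.002, 0.102, 0.995, -0.001]
ft_force: [-0.4, -1.2, 7.6]
gripper_width: 0.095
finger_force: 60.3
t 21.7667 [ 0.5016 -0.2936  0.0839] rows [-0.05  0.02 -0.08] turn [ 0.04  0.04 -0.01] q [-0.66  0.51 -0.23  0.83 -0.   -0.45]
```

```bash
python3 -m crank '0 0 0.4 0 0 0;0 0 0.8 0 0 0;0 0 0.9 0 0 0;0 0 0.95 0 0 0;0 0 0.95 0 0 0' >/dev/null
python3 -m crank '-0.07 0.98 0 0 0 0.96;-0.07 0.98 0 0 0 0.96;-0.07 0.98 0 0 0 0.96;-0.07 0.98 0 0 0 0.96;-0.07 0.98 0 0 0 0.96' >/dev/null
python3 -m crank '-0.07 0.98 0 0 0 0;-0.07 0.98 0 0 0 0;-0.07 0.98 0 -0.977 -0.213 0;-0.07 0.98 0 -0.977 -0.213 0;-0.07 0.98 0 -0.977 -0.213 0' >/dev/null
python3 -m crank '-0.07 0.98 0 -0.977 -0.213 0;-0.07 0.98 0 -0.977 -0.213 0;-0.07 0.98 0 -0.977 -0.213 0;-0.07 0.98 0 0 0 0;-0.07 0.98 0 0 0 0' >/dev/null
python3 -m crank '-0.07 0.98 0 0 0 0;0 0 0 0 0 0;0 0 0 0 0 0;0 0 0 0 0 0;0 0 0 0 0 0' >/dev/null
python3 tgt.py 3 .0719 .07
```

```text
t 23.85 edge rel pocket x,y,z mm [ -1.5 -10.6 174.1] rows xyz [ 0.27 -1.04 -2.39] turn [-0.25 -0.07  0.02] F [-0.9 -0.  -1.3] w 0.092 59.49467718601227
```

```bash
python3 -m crank '0.1 -0.3 -0.7 -0.25 -0.07 0;0.1 -0.37 -0.85 0 0 0;0.1 -0.37 -0.84 0 0 0;0 0 0 0 0 0;0 0 0 0 0 0' >/dev/null
python3 -m crank '0 0 0 0 0 0;0 0 0 0 0 0;0 0 0 0 0 0;0 0 0 0 0 0;0 0 0 0 0 0' >/dev/null
python3 tgt.py 3 .0719 .03
```

```text
t 24.6833 edge rel pocket x,y,z mm [ 1.9  0.9 70.8] rows xyz [ 0.07 -0.53 -0.87] turn [-0.01  0.02  0.01] F [-0.2 -0.7 -3.2] w 0.093 59.53425049781799
```

```bash
python3 -m crank '0.03 -0.18 -0.29 0 0 0;0.03 -0.18 -0.29 0 0 0;0.03 -0.17 -0.29 0 0 0;0 0 0 0 0 0;0 0 0 0 0 0' >/dev/null
python3 tgt.py 3 .0719 .0
python3 -m crank '0.02 -0.12 -0.2 0 0 0;0.02 -0.12 -0.2 0 0 0;0.02 -0.1 -0.18 0 0 0;0 0 0 0 0 0;0 0 0 0 0 0' >/dev/null
python3 tgt.py 3 .0719 .0
```

```text
t 25.1 edge rel pocket x,y,z mm [ 0.3 -0.4 29.1] rows xyz [ 0.07 -0.35 -0.64] turn [ 0.01 -0.    0.02] F [ 0.7 -0.3 -2. ] w 0.094 59.47401702404022
t 25.5167 edge rel pocket x,y,z mm [-0.4 -0.9  1.5] rows xyz [ 0.01  0.   -0.04] turn [ 0.01 -0.    0.02] F [ 0.1 -0.8 -2.4] w 0.094 59.54304099082947
```

```bash
python3 -m crank '0.01 -0.03 -0.06 0 0 0;0.01 -0.03 -0.06 0 0 0;0 0 0 0 0 0;0 0 0 0 0 0;0 0 0 0 0 0' >/dev/null
python3 tgt.py 3 .0719 .0
```

```text
t 25.9333 edge rel pocket x,y,z mm [ 0.5 -0.4 -0.7] rows xyz [-0.02  0.02  0.01] turn [-0.02  0.02 -0.01] F [-10.4   8.6  21. ] w 0.092 63.56198787689209
```

Floor contact at 21 N, so I'll release, retreat and verify.

```bash
python3 -m crank '0 0 0 0 0 0;0 0 0 0 0 0;0 0 0 0 0 0;0 0 0 0 0 0;0 0 0 0 0 0' 25 | tail -2
python3 -m crank '-0.04 0.18 0.32 0 0 0;-0.05 0.24 0.43 0 0 0;-0.08 0.37 0.65 0 0 0;-0.08 0.37 0.65 0 0 0;0 0 0 0 0 0' | tail -3
python3 -m crank '-0.08 0.37 0.65 0 0 0;-0.08 0.37 0.65 0 0 0;0 0 0 0 0 0;0 0 0 0 0 0;0 0 0 0 0 0' | head -1
python3 seat.py 3
python3 -c "
import cv2
a=cv2.imread('pics/ws.png')[:, 60:560];b=cv2.resize(cv2.imread('pics/ss.png')[180:300,240:440],None,fx=2.5,fy=2.5)
cv2.imwrite('pics/fin.png',cv2.vconcat([a[60:300],b[20:300]]))"
```

```text
gripper_width: 0.292
finger_force: 0.0
ft_force: [1.0, -0.8, -0.4]
gripper_width: 0.291
finger_force: 0.0
time: 27.18
white wrist cost 0.044 xyz mm [ 3.8 -3.1 -3.9] roll,lean rad [-0.003 -0.047]
blue wrist cost 0.058 xyz mm [ 2.8  0.1 -2.4] roll,lean rad [-0.005 -0.018]
yellow wrist cost 0.081 xyz mm [-2.5  2.1 -1.3] roll,lean rad [-0.    -0.001]
white side cost 0.572 xyz mm [ 2.9 -1.7  4.4] roll,lean rad [-0.02  -0.061]
blue side cost 0.509 xyz mm [-0.2 -2.9  8.2] roll,lean rad [-0.01  -0.081]
yellow side cost 0.107 xyz mm [-3.3 -3.1  9. ] roll,lean rad [ 0.008 -0.099]
```

View pics/fin.png

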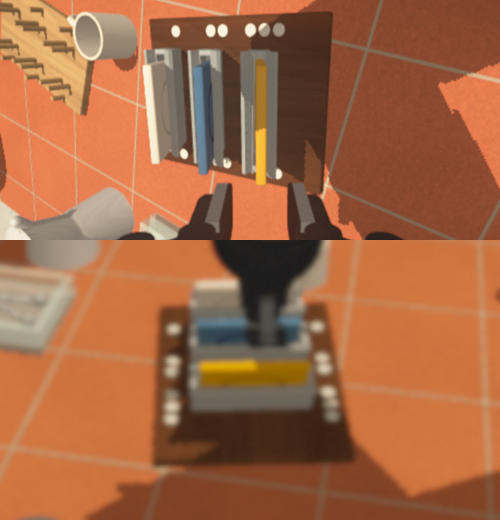

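All three stand in their pockets: white, blue and yellow, left to right in the wrist half. Yellow is at (262,120) there. The gripper is clear, so I'm handing in.

```bash
python3 -c "
from station import env
print(env.sign_off())"
```

```text
the job is handed in; nothing more can be done
None
```

I handed the job in at about 28 s of the 72 s allowed: white, blue and yellow each stand in the one-, two- and three-dot pockets, released, by contact force and wrist-camera checks; the side-camera fits were too occluded to confirm seating, and `sign_off` returned no verdict.

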